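# Locate a manifold block in the bench jig

## Robot

A 6-joint arm with a two-finger parallel gripper is mounted at the origin on the work surface. World frame = base frame: x ahead of the robot, y to its left, z up, the work surface at z = 0. Lengths are in mm, angles in rad, forces in N, time in s.
With the tool pointing down it reaches from about 350 to 850 mm from the base axis. Payload 8.1 kg.
Tool frame: the origin (TCP) lies midway between the tips of the shut fingers; the grasp point (between the pads) lies 19 mm behind it; y points along the fingers, x is the direction in which the jaws open and shut, and the axes are right-handed (so a half turn about y gives the same grasp; the last joint's range is limited). The gripper opens to 93 mm and grips with 3 to 60 N. Pads are 15 mm wide; open, the fingers measure 128 mm over their backs; the gripper's body (75 mm by 188 mm) begins 65 mm behind the grasp point.
Start: joints at [-1.227, 0.13, 1.488, -0, 1.523, -0.085], TCP at [249.488, -545.675, 196.235] pointing down, gripper open.
Joint ranges: [-2.96, 2.96], [-0.89, 2.26], [0.02, 2.5], [-1.34, 4.48], [0, 2.73], [-2.66, 2.66]. Speed limits (rad/s): [2.39, 2.39, 2.79, 3.14, 3.14, 3.14].

## Interface

Orientations are given as a rotation vector (axis times angle).
In Python, from cell import robot gives the robot as it stands.
- The arm moves only by the shell command python3 -m pendant 'ROWS' [FORCE]. ROWS is JSON, a list of rows, each an object with "grip": the finger opening in cm, from 0 to 9.3; "slide": the shift along the world's x, y, z in cm, a list of three; "spin": the turn about the world's z in degrees. A call has exactly 10 rows; each row shifts and turns the commanded pose from where the row before left it; what a row does not reach is not made up. A row lasts 1/10 s, in which the tool goes at most 50 mm and 8.59 degrees, less where a joint would pass 70% of its speed; a pose out of reach is approached as far as the arm can. A call is refused whole if a number of a shift passes 5 or a number of a turn 8.59, either way. A call with a gripper value outside its range is refused whole. The fingers move at their own pace and stop on an object; FORCE is the grip in N (left out, the last holds). Time passes only in rows, so rows that do not move let the fingers close, or fill a call up. It gives the time, the measured TCP pose, the force and the opening at its end, in the units of the state.
- robot.state(): the state, without advancing time (a new reading comes with each control period).
- robot.camera(name): name is "scene" or "side" or "wrist"; returns the picture (420x560x3 uint8, red, green, blue); there is no depth.
- robot.camera_model(name): a dict with "K" (3x3 intrinsics, pixels), "dist" ([k1, k2, p1, p2, k3] as OpenCV has them; the pictures are not rectified), "origin" and "attitude" of the camera in the world; the wrist camera has in their place "T_tool_cam" (4x4, takes a point from camera to tool coordinates, whose origin is the TCP and whose axes are the tool frame's). Camera axes: x right, y up, looking along -z (the intrinsics and any distortion apply to the point x, -y, -z); pixel columns grow to the right and rows downward; lengths in mm; the calibration is good to about 2 mm. A picture is of the moment at which its call begins: read the wrist's pose just before it. camera_model takes no time and is no camera call.
- robot.finish_job(): hands the job in, once; it reports no verdict.
Trained networks look in the newest picture that a camera, given by its name, has taken for a name from the list of things; names that differ only in an ending like _2 or _b are one class to them, and where a whole thing is asked for, a point or a joint stands for the part that bears it (a point fixed in the world has none). Each returns a list of dicts, best first, with "confidence" (0 to 1); they miss things now and then, are a little off and sometimes report something else, mostly with a low value. They report only what shows in the picture. A call takes as long as a camera call. They do not tell look-alikes from the thing itself.
- robot.recognise(query, camera): "point" ([x, y, z] in mm, in the coordinates of the camera as it stood for that picture, good to about 4 mm: the middle of the surface that is visible of it).
- robot.trace(query, camera): "mask" (420x560 bool, what is visible of it).
- robot.spot_point(query, camera): "point" ([x, y, z] in mm, in the coordinates of the camera as it stood for that picture, good to about 4 mm: a listed point, or the origin of a listed thing).
The state is a dict: "t": time; "joint_positions": joint angles; "qvel": joint speeds; "joint_efforts": joint torques, N m; "ee_pos": TCP position; "tcp_rot": TCP orientation; "ft_force": force on the tool from outside, world axes, zero at the start; "wrist_torque": the same for the moment, N m; "opening": finger opening in mm.
Only numpy, scipy, OpenCV 4.12 (cv2) and the standard library are available. Lean on these libraries where they do the work, as an engineer would, in place of code of your own. Each camera call takes 0.05 s, during which the arm holds its last target.

## Task

Push the aluminium manifold block across the bench until its long side lies flat against the steel fence, then push the sliding stop along the fence until the block is trapped snugly, with no gaps, between the sliding stop and the fixed end stop, still flat against the fence. Only push: the block must never be lifted off the bench or tipped. Leave the other loose things where they are, and finish with the arm clear.

Things in the scene. Friction and masses are not known exactly. Their poses are not given: they have to be found in the camera images.
- manifold: the manifold block: loose plain aluminium block, 60 mm along its x, 90 mm along its y, 50 mm tall, 0.5 to 0.8 kg, two large dark round ports and four small holes in its top. It slides on the bench with friction (3 to 8 N to push). Origin at the centre of its underside; z up. At the start it is turned less than 0.4 rad from its final direction, in which its axes are parallel to the jig's.
- manifold_center (a point): centre of the manifold block, 25 mm above its underside; axes as the block's
- corner (a point): inner corner of the dark steel jig bolted to the bench, at bench height, where fence meets end stop; axes are the jig's, z up. Fence: straight bar 30 mm tall, 26 mm thick; its face is the plane x = 0, looks to -x (the robot's side) and runs from y = 0 to -370 mm. With the block home its centre is at x = -30, y = -45 mm here.
- end_stop (a point): centre of the end stop's working face, 20 mm above the bench, axes as the jig's. The face is the plane y = 0 of the corner's frame, looks to -y and sticks out 80 mm from the fence to x = -80 mm; the end stop is a fixed bar 30 mm thick and 40 mm tall.
- slide_face (a point): centre of the working face of the sliding stop, 32 mm above the bench; axes as the jig's; it looks to +y, towards the end stop. The stop is a bright steel upright plate in front of the fence, 58 mm wide (x from -62 to -4 mm in the jig's frame), 14 mm thick, from 4 to 60 mm above the bench.
- slide_back (a point): centre of the back of the sliding stop's plate (14 mm behind slide_face), free to be pushed towards +y; axes as the jig's. A saddle carries the plate on the fence bar: it spans x = -7 to +35 mm in the jig's frame, y = -31 to +14 mm from this point, 31 to 45 mm above the bench.
- slide (a joint): position of the sliding stop along the fence, in m, growing towards the end stop (jig's +y), range 0 to 0.29; its working face is at y = -0.31 + value in the jig's frame. About 2 N of friction, no spring: it stays where it is left.
- coupler: bystander, not to be disturbed: steel hose coupler standing upright, round, 34 mm across, 52 mm tall; origin at its underside
- ferrule: bystander, not to be disturbed: brass sleeve standing on end, 30 mm across, 38 mm tall; origin at its underside
- dust_cap: bystander, not to be disturbed: aluminium dust cap, 38 mm across, 34 mm tall; origin at its underside
- spanner: bystander, not to be disturbed: steel spanner lying flat; origin at its underside
- screwdriver: bystander, not to be disturbed: screwdriver with orange handle, lying; origin at its underside
- paste_jar: bystander, not to be disturbed: white jar with black lid, 64 mm across, 70 mm tall; origin at its underside
- elbow_nut: bystander, not to be disturbed: brass stepped fitting, standing, 34 mm across, 40 mm tall; origin at its underside
There are look-alikes about, which are no part of the job. There is more than one size of the manifold; the one meant has the size given above.

How it is judged:
By the outcome, as a careful person would: the job done as asked, in the order asked, and still so for the second after the job is handed in, with the robot touching nothing.
It also fails if it takes over 48 s, if anything falls off the work surface, if the arm or the gripper's body presses on something with over 40 N, if the wrist force passes 120 N, or if a joint passes its speed limit or range.

## Working session

There is one attempt and no reset: what is moved stays moved. The work goes in short steps, Python scripts to look and compute and a shell command to move; the robot and the scene stay as the last step left them, time stands still between calls to the robot, and variables do not carry over. Pictures are saved under pics/ and viewed, and the job is handed in when it is done.

```bash
mkdir -p pics; ls; cat > h.py <<'E'
import numpy as np,cv2
from cell import robot
from scipy.spatial.transform import Rotation as R
def snap(cam,fn):
    im=robot.camera(cam); cv2.imwrite('pics/'+fn,im[:,:,::-1]); return im
def T(cam):
    m=robot.camera_model(cam)
    if 'T_tool_cam' in m:
        s=robot.state();A=np.eye(4);A[:3,:3]=R.from_rotvec(s['tcp_rot']).as_matrix();A[:3,3]=s['ee_pos']
        return A@np.array(m['T_tool_cam'])
    A=np.eye(4);a=np.array(m['attitude'])
    A[:3,:3]=a if a.shape==(3,3) else R.from_rotvec(a).as_matrix();A[:3,3]=m['origin'];return A
def w(cam,p): A=T(cam);return A[:3,:3]@np.array(p)+A[:3,3]
def proj(cam,P):
    A=T(cam);m=robot.camera_model(cam);p=(np.atleast_2d(P)-A[:3,3])@A[:3,:3];p=p*[1,-1,-1]
    return cv2.projectPoints(p.astype(float),np.zeros(3),np.zeros(3),np.array(m['K']),np.array(m['dist']))[0][:,0]
def unproj(cam,uv,z):
    A=T(cam);m=robot.camera_model(cam)
    q=cv2.undistortPoints(np.array(uv,float).reshape(-1,1,2),np.array(m['K']),np.array(m['dist']))[:,0]
    d=np.c_[q[:,0],-q[:,1],-np.ones(len(q))]@A[:3,:3].T
    return A[:3,3]+d*((z-A[2,3])/d[:,2])[:,None]
E
python3 - <<'E'
from h import *
for c in ['scene','side','wrist']:
    snap(c,c+'0.png'); m=robot.camera_model(c); print(c,m)
    if c!='wrist':
        for q in ['manifold_center','corner','end_stop','slide_face','slide_back']:
            print(q,[(w(c,d['point']).round(1),round(d['confidence'],2)) for d in robot.spot_point(q,c)])
print(robot.state())
E
```

```text
pics
scene {'K': array([[491.28386581,   0.        , 280.33725704],
       [  0.        , 491.28386581, 218.60087848],
       [  0.        ,   0.        ,   1.        ]]), 'dist': array([-0.0580512,  0.       ,  0.       ,  0.       ,  0.       ]), 'origin': array([1153.73046576,  444.43906256,  947.18955701]), 'attitude': array([0.39331933, 0.75143784, 2.09943628])}
manifold_center [(array([526.9, 270.5,  31.7]), 0.94), (array([484.5, -38. ,  26. ]), 0.79), (array([412.6, 141.1,  20.6]), 0.79)]
corner [(array([627.7,  92. ,   2.1]), 0.63), (array([ 586.7, -170.1,   34.1]), 0.61)]
end_stop [(array([583.9,  93.8,  23.7]), 0.83)]
slide_face [(array([ 583.5, -168.7,   34.1]), 0.91)]
slide_back [(array([ 583.1, -183.1,   28.8]), 0.81), (array([586.5,  95.8,  21.3]), 0.44)]
side {'K': array([[445.08143427,   0.        , 273.80449323],
       [  0.        , 445.08143427, 218.9216035 ],
       [  0.        ,   0.        ,   1.        ]]), 'dist': array([-0.1015892,  0.       ,  0.       ,  0.       ,  0.       ]), 'origin': array([-87.38079619, 861.63876388, 805.83198244]), 'attitude': arra
[... 1056 characters left out ...]
0000e+00,
         1.00000000e+00]])}
{'t': 0.65, 'joint_positions': array([-1.22740337e+00,  1.30361886e-01,  1.48815324e+00, -2.64665130e-05,
        1.52301040e+00, -8.53924582e-02]), 'qvel': array([-0.00021935, -0.00121645,  0.00028978,  0.00180146,  0.00019966,
        0.00196191]), 'joint_efforts': array([-5.11626786e-05, -5.59507191e+01, -4.91886270e+01,  7.66846561e-02,
        2.28429039e-02,  1.95113182e-05]), 'ee_pos': array([ 249.48361633, -545.70108615,  196.28371469]), 'tcp_rot': array([-1.38213068,  0.88779984, -0.8878607 ]), 'ft_force': array([-0.55884163, -0.39750458, -0.2130587 ]), 'wrist_torque': array([-0.03711723,  0.0508533 , -0.03851809]), 'opening': 93.07894787952377}
```

View pics/scene0.png

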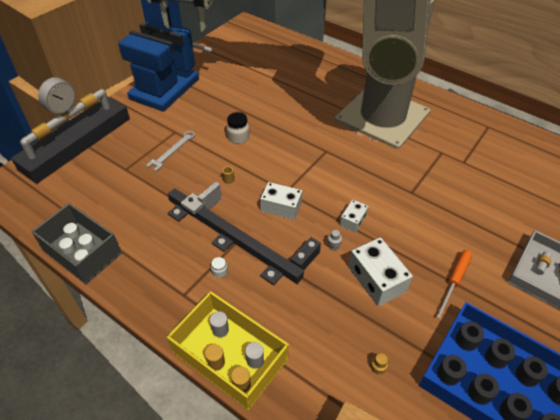

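View pics/side0.png

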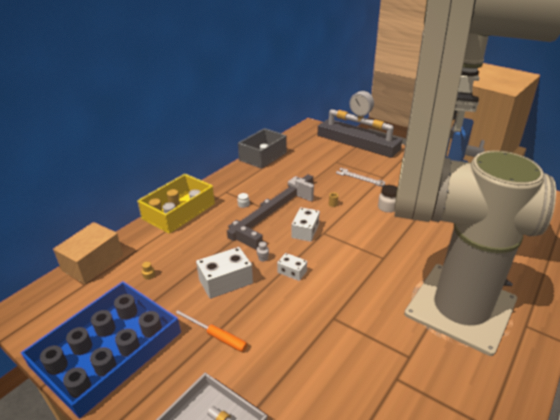

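Three candidates appear in scene: A (281,199), B (354,215) small, and C (380,270) large. I'll measure them in an enlarged crop.

```bash
python3 - <<'E'
from h import *
im=cv2.imread('pics/scene0.png')
c=im[165:305,160:420]
cv2.imwrite('pics/crop0.png',cv2.resize(c,None,fx=3,fy=3,interpolation=cv2.INTER_CUBIC))
c=im[170:230,250:330]
cv2.imwrite('pics/crop1.png',cv2.resize(c,None,fx=10,fy=10,interpolation=cv2.INTER_CUBIC))
im=cv2.imread('pics/side0.png')
c=im[170:270,220:350]
cv2.imwrite('pics/crop2.png',cv2.resize(c,None,fx=6,fy=6,interpolation=cv2.INTER_CUBIC))
E
```

```text
(no output)
```

View pics/crop0.png

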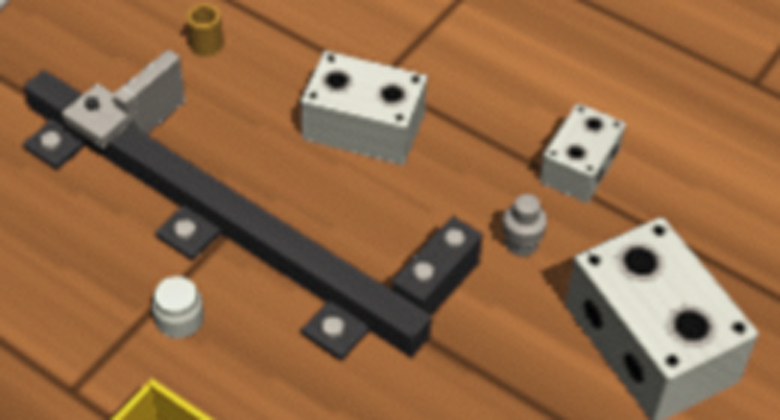

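View pics/crop1.png

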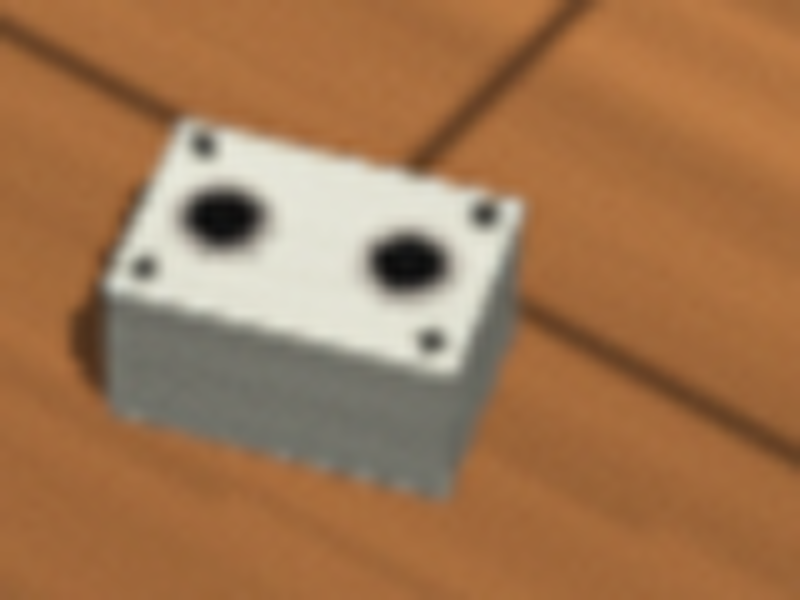

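View pics/crop2.png

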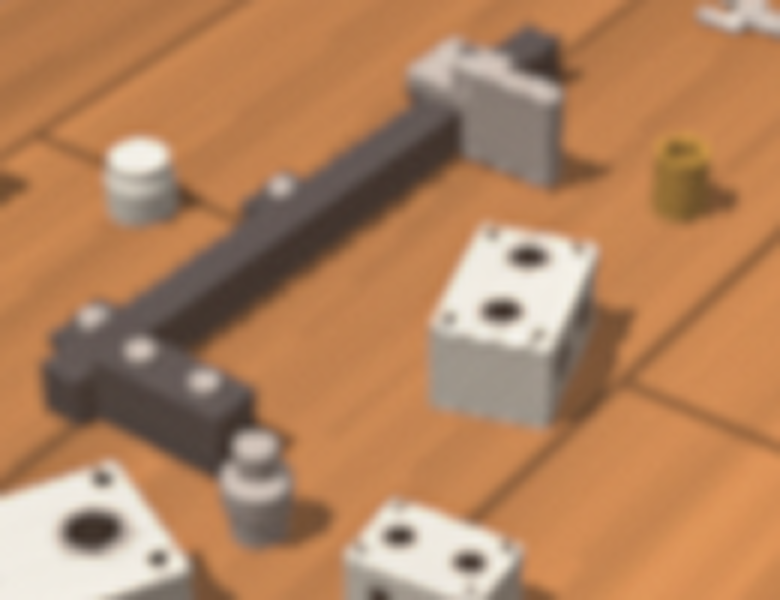

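```bash
python3 - <<'E'
from h import *
def sc(pts,f,o): return (np.array(pts,float)+.5)/f-.5+o
top=sc([(183,120),(524,205),(458,378),(105,290)],10,(250,170))
P=unproj('scene',top,50); print('A scene',P.round(1),[np.linalg.norm(P[i]-P[(i+1)%4]).round(1) for i in range(4)],P.mean(0).round(1))
tp=sc([(485,224),(597,243),(548,350),(432,327)],6,(220,170))
Q=unproj('side',tp,50); print('A side',Q.round(1),[np.linalg.norm(Q[i]-Q[(i+1)%4]).round(1) for i in range(4)],Q.mean(0).round(1))
for p,a,b in((P,0,1),(Q,1,2)):
    v=p[b]-p[a]; print('yaw of long',np.degrees(np.arctan2(v[1],v[0])))
C=sc([(577,105),(624,124),(592,168),(543,152)],3,(160,165));c=unproj('scene',C,35);print('B if z35',[np.linalg.norm(c[i]-c[(i+1)%4]).round(1) for i in range(4)])
C=sc([(660,220),(757,331),(664,377),(573,260)],3,(160,165));c=unproj('scene',C,70);print('C if z70',[np.linalg.norm(c[i]-c[(i+1)%4]).round(1) for i in range(4)])
f=unproj('scene',sc([(130,128),(393,283)],3,(160,165)),30);print('fence scene',f)
f=unproj('side',sc([(460,110),(165,345)],6,(220,170)),30);print('fence side',f)
for c,d in(('scene',0),('side',0)):
  robot.camera(c)
  for q in ['coupler','ferrule','dust_cap','elbow_nut','paste_jar']:
    print(c,q,[(w(c,d['point']).round(0),round(d['confidence'],2)) for d in robot.spot_point(q,c)][:2])
E
```

```text
A scene [[469.3 -84.8  50. ]
 [442.    1.1  50. ]
 [498.6  20.7  50. ]
 [526.8 -65.3  50. ]] [np.float64(90.2), np.float64(59.9), np.float64(90.5), np.float64(60.8)] [484.1 -32.1  50. ]
A side [[525.8 -64.3  50. ]
 [471.2 -83.   50. ]
 [442.5   5.3  50. ]
 [497.1  22.4  50. ]] [np.float64(57.7), np.float64(92.9), np.float64(57.3), np.float64(91.3)] [484.2 -29.9  50. ]
yaw of long 107.61804478041269
yaw of long 108.03399163668752
B if z35 [np.float64(42.4), np.float64(56.6), np.float64(41.6), np.float64(60.7)]
C if z70 [np.float64(114.1), np.float64(81.0), np.float64(113.5), np.float64(78.5)]
fence scene [[ 619.88705004 -172.06815902   30.        ]
 [ 617.51267848   91.87182765   30.        ]]
fence side [[ 615.81687914 -172.71787107   30.        ]
 [ 608.95210962   88.20331725   30.        ]]
scene coupler [(array([510., 141.,   5.]), 0.68)]
scene ferrule [(array([ 485., -200.,    2.]), 0.63)]
scene dust_cap [(array([727., -33.,  -2.]), 0.66), (array([ 587., -184.,   32.]), 0.49)]
scene elbow_nut [(array([715., 380.,   4.]), 0.73), (array([ 489., -199.,   -1.]), 0.47)]
scene paste_jar [(array([ 338., -293.,    3.]), 0.89)]
side coupler [(array([509., 149.,   1.]), 0.77)]
side ferrule [(array([485., -32.,   3.]), 0.46), (array([ 486., -197.,   -3.]), 0.42)]
side dust_cap [(array([728., -28.,  -9.]), 0.61)]
side elbow_nut [(array([713., 380.,   3.]), 0.69), (array([ 584., -182.,   33.]), 0.59)]
side paste_jar [(array([ 338., -289.,    0.]), 0.83)]
```

Candidate A at scene (281,199) measures 60×90 at 50 mm height, so it is the manifold. B is about 42×58 and C about 80×114, so neither fits. Next I'll check tool yaw and the jig direction.

```bash
python3 - <<'E'
from h import *
s=robot.state();M=R.from_rotvec(s['tcp_rot']).as_matrix();print(M.round(3),s['t'])
print('jaw yaw',np.degrees(np.arctan2(M[1,0],M[0,0])),'z yaw',np.degrees(np.arctan2(M[1,2],M[0,2])))
E
```

```text
[[ 0.416 -0.     0.909]
 [-0.909  0.     0.416]
 [-0.    -1.    -0.   ]] 1.25
jaw yaw -65.43275642189975 z yaw 24.567243632958164
```

View pics/wrist0.png

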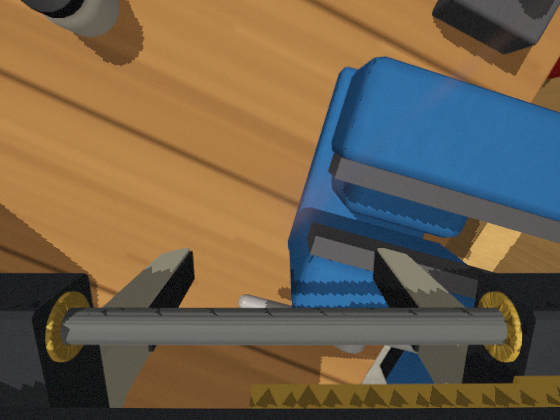

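```bash
python3 -m pendant '[{"grip":4,"slide":[1.6,4.6,0],"spin":-0.7},{"grip":4,"slide":[1.6,4.6,0],"spin":-0.7},{"grip":4,"slide":[1.6,4.6,0],"spin":-0.7},{"grip":4,"slide":[1.6,4.6,0],"spin":-0.7},{"grip":4,"slide":[1.6,4.6,0],"spin":-0.7},{"grip":4,"slide":[1.6,4.6,0],"spin":-0.7},{"grip":4,"slide":[1.6,4.6,0],"spin":-0.7},{"grip":4,"slide":[1.6,4.6,0],"spin":-0.7},{"grip":4,"slide":[1.6,4.6,0],"spin":-0.7},{"grip":4,"slide":[1.6,4.6,0],"spin":-0.7}]' 30
python3 - <<'E'
from h import *
snap('wrist','w1.png');s=robot.state();print(s['ee_pos'],s['t'],R.from_rotvec(s['tcp_rot']).as_matrix()[:,2])
for q in ['manifold_center','corner','end_stop','slide_face','slide_back']:
    print(q,[(w('wrist',d['point']).round(1),round(d['confidence'],2)) for d in robot.spot_point(q,'wrist')])
E
```

```text
t: 2.25
ee_pos: [409.8, -83.8, 196.7]
tcp_rot: [-1.338, 0.98, -0.982]
ft_force: [0.9, -0.5, 0.3]
opening: 39.7
[411.64949341 -76.89547075 196.64370032] 2.3 [0.95221825 0.30539896 0.00344609]
manifold_center [(array([413.4, 143. ,  20.2]), 0.87), (array([486.6, -28.5,  24.5]), 0.69)]
corner []
end_stop []
slide_face [(array([ 583. , -171.9,   29.7]), 0.8)]
slide_back [(array([ 583.1, -184.6,   33.9]), 0.78)]
```

View pics/w1.png

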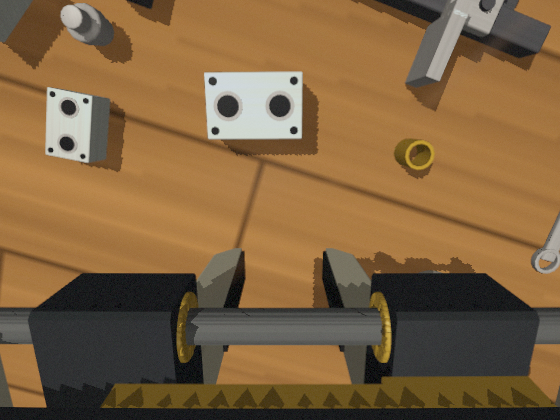

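The wrist view shows the block at (254,105), square with the gripper. The ferrule is at (415,155), the slider plate at (440,45), and the small look-alike at (75,125). I'll descend behind the long side.

```bash
python3 -m pendant '[{"grip":4,"slide":[0.6,1.25,-4.4],"spin":0},{"grip":4,"slide":[0.6,1.25,-4.4],"spin":0},{"grip":4,"slide":[0.6,1.25,-4.4],"spin":0},{"grip":4,"slide":[0,0,-3.0],"spin":0},{"grip":4,"slide":[0,0,-2.2],"spin":0},{"grip":4,"slide":[0,0,0],"spin":0},{"grip":4,"slide":[0,0,0],"spin":0},{"grip":4,"slide":[0,0,0],"spin":0},{"grip":4,"slide":[0,0,0],"spin":0},{"grip":4,"slide":[0,0,0],"spin":0}]' 30
python3 - <<'E'
from h import *
snap('wrist','w2.png');s=robot.state();print(s['ee_pos'],s['t'],R.from_rotvec(s['tcp_rot']).as_matrix()[:,2])
E
```

```text
t: 3.55
ee_pos: [428.6, -48.6, 13.5]
tcp_rot: [-1.338, 0.979, -0.982]
ft_force: [-0.3, 0.3, 0.2]
opening: 40.2
[428.34883373 -48.4375096   13.26651221] 3.6 [0.95337553 0.301782   0.00165117]
```

View pics/w2.png

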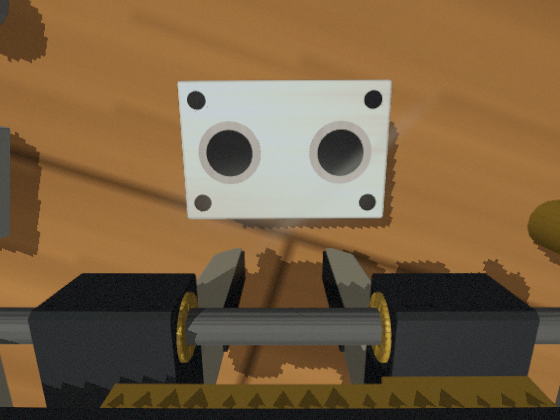

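```bash
python3 -m pendant '[{"grip":4,"slide":[0.95,0.3,0],"spin":0},{"grip":4,"slide":[0.95,0.3,0],"spin":0},{"grip":4,"slide":[0.9,0,0],"spin":-2.2},{"grip":4,"slide":[0.9,0,0],"spin":-2.2},{"grip":4,"slide":[0.9,0,0],"spin":-2.2},{"grip":4,"slide":[0.9,0,0],"spin":-2.2},{"grip":4,"slide":[0.9,0,0],"spin":-2.2},{"grip":4,"slide":[0.9,0,0],"spin":-2.2},{"grip":4,"slide":[0.9,0,0],"spin":-2.2},{"grip":4,"slide":[0,0,0],"spin":-2.2}]' 30
python3 - <<'E'
from h import *
snap('wrist','w3.png');s=robot.state();print(s['ee_pos'],s['t'],R.from_rotvec(s['tcp_rot']).as_matrix()[:,2])
E
```

```text
t: 4.6
ee_pos: [510.4, -41.4, 11.9]
tcp_rot: [-1.209, 1.211, -1.209]
ft_force: [-4.2, 2.1, 2.4]
opening: 40.0
[510.12418446 -41.50304353  11.8795076 ] 4.65 [ 9.99992568e-01 -3.73556795e-03 -9.54035031e-04]
```

View pics/w3.png

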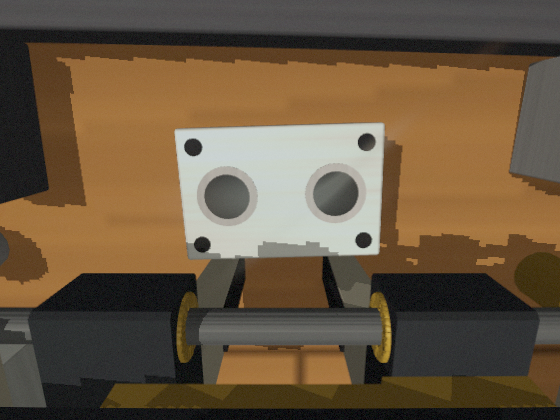

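```bash
python3 - <<'E'
from h import *
g=cv2.imread('pics/w3.png',0).astype(float)
def edge(cols,r0,r1,sgn):
    pts=[]
    for c in cols:
        d=np.diff(cv2.GaussianBlur(g[:,c-2:c+3].mean(1)[:,None],(1,3),0)[:,0])[r0:r1]*sgn
        k=d.argmax();pts.append((c,r0+k+.5))
    return np.array(pts,float)
def fit(name,p,z):
    P=unproj('wrist',p,z); 
    for _ in range(3):
        a=np.polyfit(P[:,1],P[:,0],1);e=abs(P[:,0]-np.polyval(a,P[:,1]));P=P[e<max(1,2*np.median(e))]
    print(name,'x@y=0',round(a[1],1),'yaw of y axis',round(-np.degrees(np.arctan(a[0])),2),len(P),e.mean().round(2),P[:,1].min().round(),P[:,1].max().round())
cols=range(60,500,10)
fit('fence top',edge(cols,15,45,-1),30)
fit('fence bottom',edge(cols,36,62,1),0)
c2=range(195,365,8)
fit('blk front',edge(c2,115,140,1),50)
fit('blk back',edge(range(250,325,5),245,270,-1),50)
E
```

```text
fence top x@y=0 620.9 yaw of y axis -1.61 44 0.11 -135.0 59.0
fence bottom x@y=0 615.8 yaw of y axis 0.87 27 0.95 -153.0 79.0
blk front x@y=0 578.9 yaw of y axis 1.63 22 0.11 -75.0 -4.0
blk back x@y=0 520.1 yaw of y axis 1.18 15 0.17 -58.0 -26.0
```

```bash
python3 -m pendant '[{"grip":4,"slide":[0.4,0,0],"spin":-0.5},{"grip":4,"slide":[0.4,0,0],"spin":-0.5},{"grip":4,"slide":[0.4,0,0],"spin":-0.4},{"grip":4,"slide":[0.4,0,0],"spin":0},{"grip":4,"slide":[0.4,0,0],"spin":0},{"grip":4,"slide":[0.4,0,0],"spin":0},{"grip":4,"slide":[0.4,0,0],"spin":0},{"grip":4,"slide":[0.4,0,0],"spin":0},{"grip":4,"slide":[0.3,0,0],"spin":0},{"grip":4,"slide":[0.2,0,0],"spin":0}]' 30
python3 - <<'E'
from h import *
snap('wrist','w4.png');s=robot.state();print(s['ee_pos'],s['t'],R.from_rotvec(s['tcp_rot']).as_matrix()[:,2])
E
```

```text
t: 5.65
ee_pos: [546.8, -42.2, 12.2]
tcp_rot: [-1.197, 1.228, -1.228]
ft_force: [-2.1, 1.0, -0.9]
opening: 40.1
[547.04775049 -42.21786117  12.32446667] 5.7 [ 9.99686768e-01 -2.50229281e-02  4.67033789e-04]
```

View pics/w4.png

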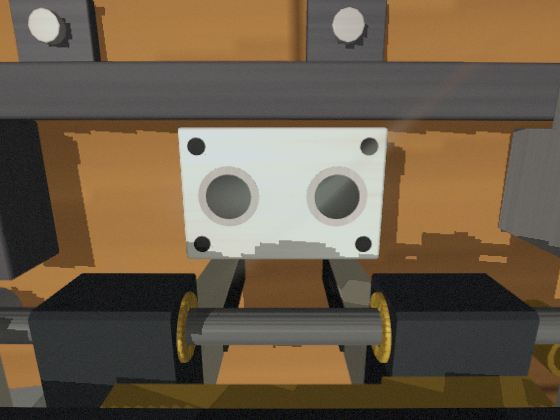

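The block is square to the fence: its front edge is on row 128 and the fence edge on row 119. A gap of a few mm is left, so I'll push slowly into contact.

```bash
python3 -m pendant '[{"grip":4,"slide":[0.1,0,0],"spin":0},{"grip":4,"slide":[0.1,0,0],"spin":0},{"grip":4,"slide":[0.1,0,0],"spin":0},{"grip":4,"slide":[0.1,0,0],"spin":0},{"grip":4,"slide":[0.05,0,0],"spin":0},{"grip":4,"slide":[0.05,0,0],"spin":0},{"grip":4,"slide":[0,0,0],"spin":0},{"grip":4,"slide":[0,0,0],"spin":0},{"grip":4,"slide":[0,0,0],"spin":0},{"grip":4,"slide":[0,0,0],"spin":0}]' 30
```

```text
t: 6.7
ee_pos: [550.4, -42.1, 12.0]
tcp_rot: [-1.199, 1.229, -1.226]
ft_force: [-8.1, 0.6, 1.9]
opening: 40.0
```

```bash
python3 -m pendant '[{"grip":4,"slide":[0.1,0,0],"spin":0},{"grip":4,"slide":[0.1,0,0],"spin":0},{"grip":4,"slide":[0.05,0,0],"spin":0},{"grip":4,"slide":[0,0,0],"spin":0},{"grip":4,"slide":[0,0,0],"spin":0},{"grip":4,"slide":[0,0,0],"spin":0},{"grip":4,"slide":[0,0,0],"spin":0},{"grip":4,"slide":[0,0,0],"spin":0},{"grip":4,"slide":[0,0,0],"spin":0},{"grip":4,"slide":[0,0,0],"spin":0}]' 30
python3 - <<'E'
from h import *
snap('wrist','w5.png');s=robot.state();print(s['ee_pos'],s['t'],R.from_rotvec(s['tcp_rot']).as_matrix()[:,2],s['wrist_torque'])
E
```

```text
t: 7.7
ee_pos: [550.4, -42.1, 12.0]
tcp_rot: [-1.203, 1.233, -1.224]
ft_force: [-20.5, 0.5, 14.0]
opening: 39.9
[550.33441057 -42.08816814  11.95338373] 7.75 [ 0.99965733 -0.02507676 -0.00750915] [ 0.01767787  3.58889596 -0.16415453]
```

View pics/w5.png

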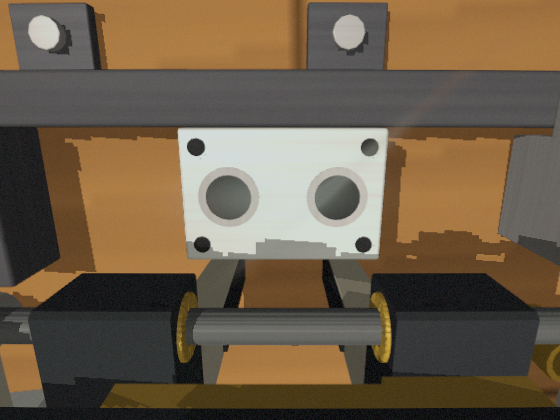

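Force is 20 N against the fence with the pose steady, so it is flush. The view shows block edge row 128 parallel to the fence edge at row 126. I'll back off and go behind the slider.

```bash
python3 -m pendant '[{"grip":4,"slide":[-2,0,0],"spin":0},{"grip":4,"slide":[-3,0,0],"spin":0},{"grip":4,"slide":[0,0,4.9],"spin":0},{"grip":3,"slide":[0,0,4.9],"spin":0},{"grip":2,"slide":[1.95,-4.4,0],"spin":0},{"grip":1,"slide":[1.95,-4.4,0],"spin":0},{"grip":0,"slide":[1.95,-4.4,0],"spin":0},{"grip":0,"slide":[1.95,-4.4,0],"spin":0},{"grip":0,"slide":[0,0,0],"spin":0},{"grip":0,"slide":[0,0,0],"spin":0}]' 20
python3 - <<'E'
from h import *
snap('wrist','w6.png');snap('side','s6.png');s=robot.state();print(s['ee_pos'],s['t'],R.from_rotvec(s['tcp_rot']).as_matrix()[:,2],s['opening'])
print([(w('side',d['point']).round(1),round(d['confidence'],2)) for d in robot.spot_point('manifold_center','side')])
E
```

```text
t: 8.75
ee_pos: [582.6, -219.3, 110.2]
tcp_rot: [-1.196, 1.228, -1.229]
ft_force: [-0.6, 0.9, 1.1]
opening: 0.5
[ 582.22522739 -217.45518796  110.54503277] 8.85 [ 9.99697518e-01 -2.45813286e-02  7.93657853e-04] 0.565491614809909
[(array([414. , 140.6,  19.9]), 0.94), (array([592.9, -44.9,  24.6]), 0.81), (array([531.2, 269.4,  30.4]), 0.7)]
```

View pics/w6.png

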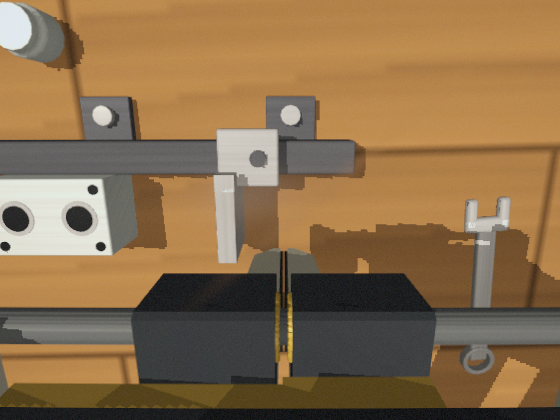

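View pics/s6.png

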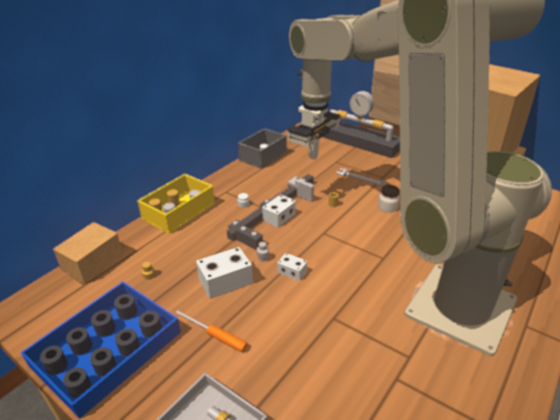

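```bash
python3 -m pendant '[{"grip":0,"slide":[0,0,-4.5],"spin":0},{"grip":0,"slide":[0,0,-3],"spin":0},{"grip":0,"slide":[0,0,-1.5],"spin":0},{"grip":0,"slide":[0,0,0],"spin":0},{"grip":0,"slide":[0,0.5,0],"spin":0},{"grip":0,"slide":[0.02,0.8,0],"spin":0},{"grip":0,"slide":[0.02,0.8,0],"spin":0},{"grip":0,"slide":[0.02,0.8,0],"spin":0},{"grip":0,"slide":[0.02,0.8,0],"spin":0},{"grip":0,"slide":[0.02,0.8,0],"spin":0}]' 20
python3 -c "
from h import *
snap('wrist','w7.png')"
```

```text
t: 9.9
ee_pos: [583.6, -172.7, 21.0]
tcp_rot: [-1.197, 1.226, -1.229]
ft_force: [1.3, -3.1, 1.9]
opening: 0.4
```

View pics/w7.png

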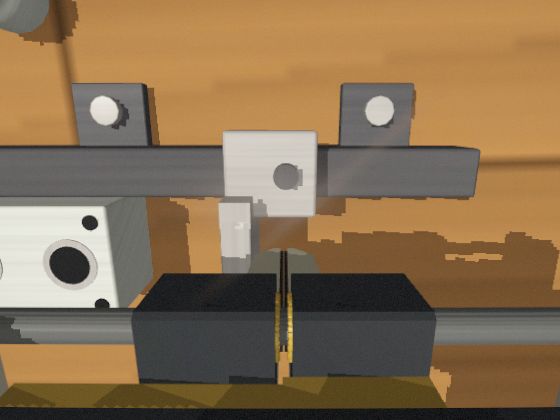

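```bash
python3 -m pendant '[{"grip":0,"slide":[0.02,0.7,0],"spin":0},{"grip":0,"slide":[0.02,0.7,0],"spin":0},{"grip":0,"slide":[0.02,0.7,0],"spin":0},{"grip":0,"slide":[0.02,0.7,0],"spin":0},{"grip":0,"slide":[0.02,0.7,0],"spin":0},{"grip":0,"slide":[0.01,0.5,0],"spin":0},{"grip":0,"slide":[0.01,0.4,0],"spin":0},{"grip":0,"slide":[0.01,0.4,0],"spin":0},{"grip":0,"slide":[0.01,0.4,0],"spin":0},{"grip":0,"slide":[0.01,0.4,0],"spin":0}]' 20
python3 -m pendant '[{"grip":0,"slide":[0.01,0.4,0],"spin":0},{"grip":0,"slide":[0.01,0.4,0],"spin":0},{"grip":0,"slide":[0.01,0.4,0],"spin":0},{"grip":0,"slide":[0.01,0.4,0],"spin":0},{"grip":0,"slide":[0.01,0.4,0],"spin":0},{"grip":0,"slide":[0.01,0.4,0],"spin":0},{"grip":0,"slide":[0.01,0.4,0],"spin":0},{"grip":0,"slide":[0.01,0.4,0],"spin":0},{"grip":0,"slide":[0.01,0.4,0],"spin":0},{"grip":0,"slide":[0.01,0.4,0],"spin":0}]' 20
python3 -c "
from h import *
snap('wrist','w8.png')
snap('scene','c8.png')
im=cv2.imread('pics/c8.png')[165:305,160:420]
cv2.imwrite('pics/c8c.png',cv2.resize(im,None,fx=3,fy=3,interpolation=cv2.INTER_CUBIC))
"
```

```text
t: 10.95
ee_pos: [584.4, -116.9, 20.2]
tcp_rot: [-1.197, 1.228, -1.228]
ft_force: [0.3, -2.8, 0.7]
opening: 0.5
t: 11.95
ee_pos: [585.5, -77.8, 20.2]
tcp_rot: [-1.198, 1.227, -1.229]
ft_force: [0.7, -5.6, 1.7]
opening: 0.6
```

View pics/w8.png

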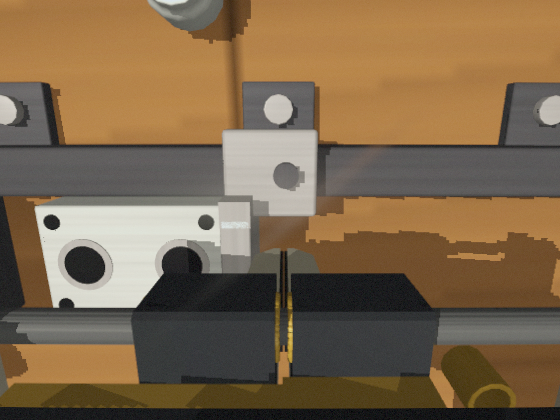

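View pics/c8c.png

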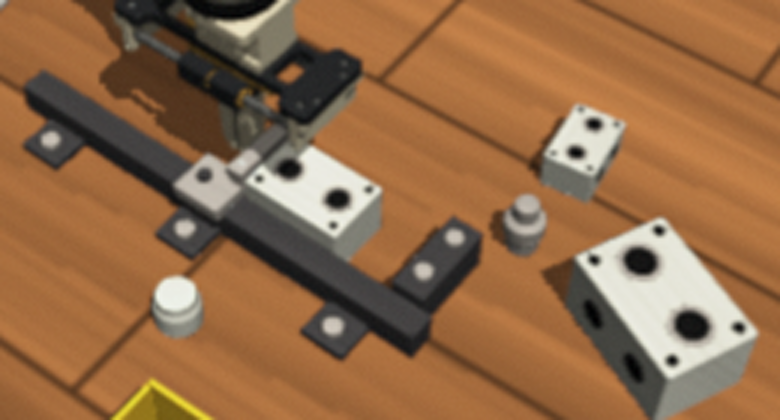

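The slider is against the block's end and carrying it along the fence, flush. About 50 mm is left.

```bash
python3 -m pendant '[{"grip":0,"slide":[0.01,0.4,0],"spin":0},{"grip":0,"slide":[0.01,0.4,0],"spin":0},{"grip":0,"slide":[0.01,0.4,0],"spin":0},{"grip":0,"slide":[0.01,0.4,0],"spin":0},{"grip":0,"slide":[0.01,0.4,0],"spin":0},{"grip":0,"slide":[0.01,0.4,0],"spin":0},{"grip":0,"slide":[0.01,0.4,0],"spin":0},{"grip":0,"slide":[0.01,0.4,0],"spin":0},{"grip":0,"slide":[0.01,0.4,0],"spin":0},{"grip":0,"slide":[0.01,0.4,0],"spin":0}]' 20
python3 -c "
from h import *
snap('wrist','w9.png')"
```

```text
t: 13.05
ee_pos: [586.5, -37.8, 20.2]
tcp_rot: [-1.198, 1.227, -1.229]
ft_force: [1.3, -5.9, 0.1]
opening: 0.6
```

View pics/w9.png

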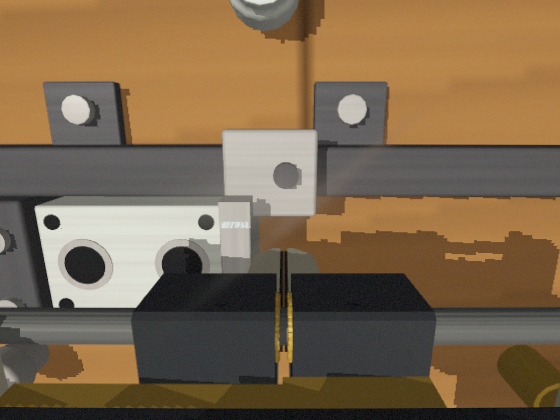

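```bash
python3 -m pendant '[{"grip":0,"slide":[0,0.2,0],"spin":0},{"grip":0,"slide":[0,0.2,0],"spin":0},{"grip":0,"slide":[0,0.2,0],"spin":0},{"grip":0,"slide":[0,0.1,0],"spin":0},{"grip":0,"slide":[0,0.1,0],"spin":0},{"grip":0,"slide":[0,0.1,0],"spin":0},{"grip":0,"slide":[0,0,0],"spin":0},{"grip":0,"slide":[0,0,0],"spin":0},{"grip":0,"slide":[0,0,0],"spin":0},{"grip":0,"slide":[0,0,0],"spin":0}]' 20
```

```text
t: 14.1
ee_pos: [586.7, -28.7, 20.2]
tcp_rot: [-1.197, 1.227, -1.228]
ft_force: [2.5, -5.0, -0.4]
opening: 0.3
```

```bash
python3 -m pendant '[{"grip":0,"slide":[0,0.1,0],"spin":0},{"grip":0,"slide":[0,0.1,0],"spin":0},{"grip":0,"slide":[0,0.1,0],"spin":0},{"grip":0,"slide":[0,0.05,0],"spin":0},{"grip":0,"slide":[0,0,0],"spin":0},{"grip":0,"slide":[0,0,0],"spin":0},{"grip":0,"slide":[0,0,0],"spin":0},{"grip":0,"slide":[0,0,0],"spin":0},{"grip":0,"slide":[0,0,0],"spin":0},{"grip":0,"slide":[0,0,0],"spin":0}]' 20
python3 -c "
from h import *
snap('wrist','w10.png');print(robot.state()['ee_pos'],robot.state()['ft_force'])"
```

```text
t: 15.1
ee_pos: [586.8, -25.2, 20.2]
tcp_rot: [-1.197, 1.227, -1.229]
ft_force: [4.2, -5.1, -0.9]
opening: 0.5
[586.82376864 -25.21975152  20.22613633] [ 3.33129802 -4.72350806 -0.28491572]
```

View pics/w10.png

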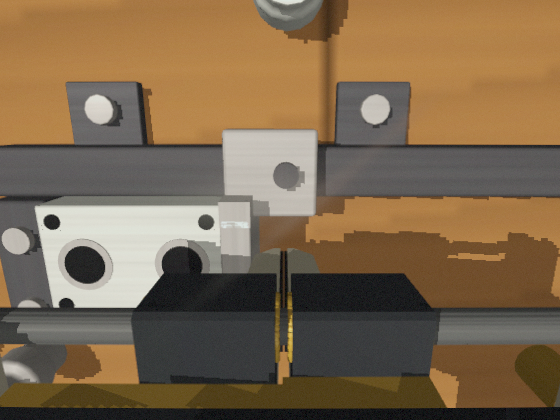

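```bash
python3 -m pendant '[{"grip":0,"slide":[0,0.1,0],"spin":0},{"grip":0,"slide":[0,0.1,0],"spin":0},{"grip":0,"slide":[0,0.1,0],"spin":0},{"grip":0,"slide":[0,0,0],"spin":0},{"grip":0,"slide":[0,0,0],"spin":0},{"grip":0,"slide":[0,0,0],"spin":0},{"grip":0,"slide":[0,0,0],"spin":0},{"grip":0,"slide":[0,0,0],"spin":0},{"grip":0,"slide":[0,0,0],"spin":0},{"grip":0,"slide":[0,0,0],"spin":0}]' 20
```

```text
t: 16.15
ee_pos: [586.9, -23.9, 20.3]
tcp_rot: [-1.198, 1.226, -1.231]
ft_force: [4.0, -12.1, -0.6]
opening: 0.8
```

```bash
python3 -m pendant '[{"grip":0,"slide":[0,0.1,0],"spin":0},{"grip":0,"slide":[0,0.1,0],"spin":0},{"grip":0,"slide":[0,0,0],"spin":0},{"grip":0,"slide":[0,0,0],"spin":0},{"grip":0,"slide":[0,0,0],"spin":0},{"grip":0,"slide":[0,0,0],"spin":0},{"grip":0,"slide":[0,0,0],"spin":0},{"grip":0,"slide":[0,0,0],"spin":0},{"grip":0,"slide":[0,0,0],"spin":0},{"grip":0,"slide":[0,0,0],"spin":0}]' 20
python3 -c "
from h import *
snap('wrist','w11.png');snap('scene','c11.png')
im=cv2.imread('pics/c11.png')[185:290,200:340]
cv2.imwrite('pics/c11c.png',cv2.resize(im,None,fx=5,fy=5,interpolation=cv2.INTER_CUBIC))
"
```

```text
t: 17.15
ee_pos: [586.9, -23.9, 20.3]
tcp_rot: [-1.2, 1.225, -1.233]
ft_force: [1.9, -19.7, -1.0]
opening: 0.1
```

View pics/w11.png

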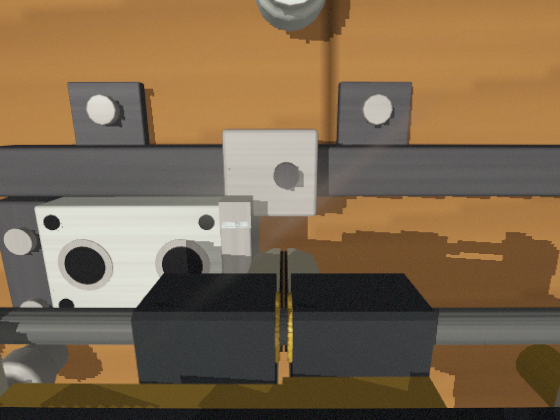

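View pics/c11c.png

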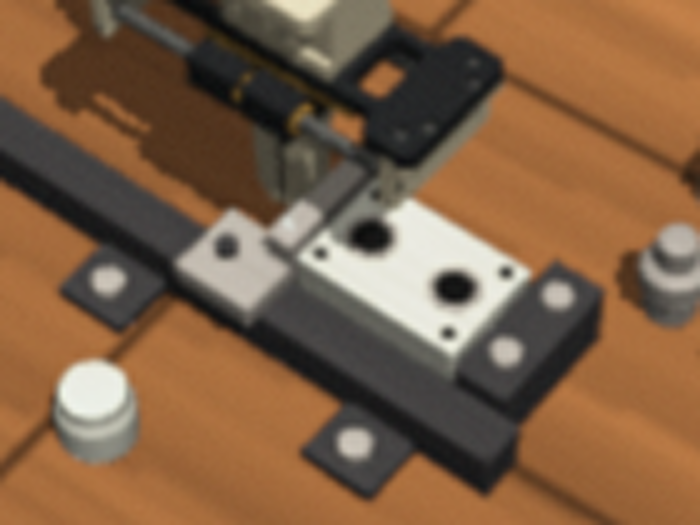

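It is firm at 20 N with no further motion. I'll back off straight, rise, and inspect from above.

```bash
python3 -m pendant '[{"grip":0,"slide":[0,-2,0],"spin":0},{"grip":0,"slide":[0,-3,0],"spin":0},{"grip":0,"slide":[0,0,4.5],"spin":0},{"grip":0,"slide":[0,0,4.5],"spin":0},{"grip":0,"slide":[-3,3,2],"spin":0},{"grip":0,"slide":[-3,3,2],"spin":0},{"grip":0,"slide":[-2,3,0],"spin":0},{"grip":0,"slide":[-2,3,0],"spin":0},{"grip":0,"slide":[0,0,0],"spin":0},{"grip":0,"slide":[0,0,0],"spin":0}]' 20
python3 - <<'E'
from h import *
im=snap('wrist','w12.png');snap('side','s12.png')
im=cv2.imread('pics/w12.png')
for q in ['coupler','ferrule','dust_cap','elbow_nut','paste_jar']:
    print(q,[(w('side',d['point']).round(0),round(d['confidence'],2)) for d in robot.spot_point(q,'side')][:2])
for q in ['manifold_center','slide_face','end_stop','corner']:
    print(q,[(w('wrist',d['point']).round(0),round(d['confidence'],2)) for d in robot.spot_point(q,'wrist')][:2])
E
```

```text
t: 18.25
ee_pos: [485.9, 51.2, 150.1]
tcp_rot: [-1.198, 1.227, -1.226]
ft_force: [-0.0, 0.1, -0.5]
opening: 0.1
coupler [(array([508., 146.,   1.]), 0.56), (array([446., 425.,  -3.]), 0.18)]
ferrule [(array([ 488., -197.,   -1.]), 0.53)]
dust_cap [(array([727., -29.,  -5.]), 0.55), (array([625.,  96.,  -0.]), 0.27)]
elbow_nut [(array([710., 375.,   3.]), 0.59)]
paste_jar [(array([ 337., -292.,    1.]), 0.71)]
manifold_center [(array([593.,  49.,  27.]), 0.64), (array([416., 139.,  18.]), 0.63)]
slide_face [(array([589.,   2.,  33.]), 0.9)]
end_stop [(array([590.,  96.,  19.]), 0.69)]
corner [(array([622.,  93.,   0.]), 0.85), (array([586.,  98.,  19.]), 0.26)]
```

View pics/w12.png

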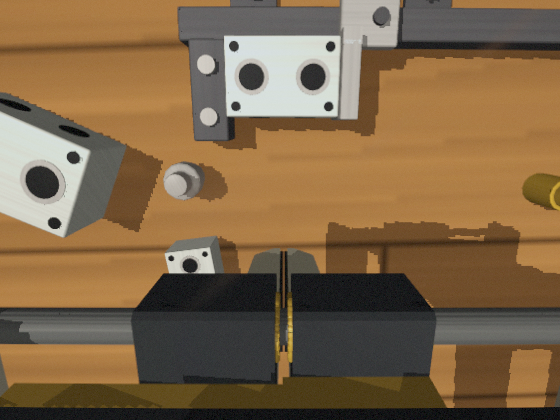

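View pics/s12.png

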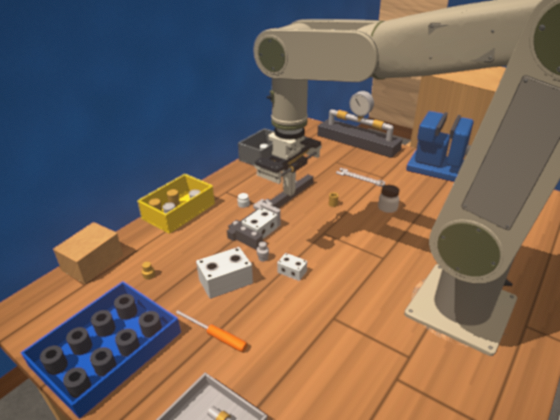

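The block is at (283,76), seated between the end stop at (210,90) and the plate at (350,75). The coupler at (182,180) hasn't moved. I'll zoom in to check for gaps.

```bash
python3 - <<'E'
from h import *
im=cv2.imread('pics/w12.png')[0:145,175:370]
cv2.imwrite('pics/w12c.png',cv2.resize(im,None,fx=4,fy=4,interpolation=cv2.INTER_CUBIC))
im=robot.camera('scene')[:,:,::-1][185:290,200:340]
cv2.imwrite('pics/c12c.png',cv2.resize(im,None,fx=5,fy=5,interpolation=cv2.INTER_CUBIC))
E
```

```text
(no output)
```

View pics/w12c.png

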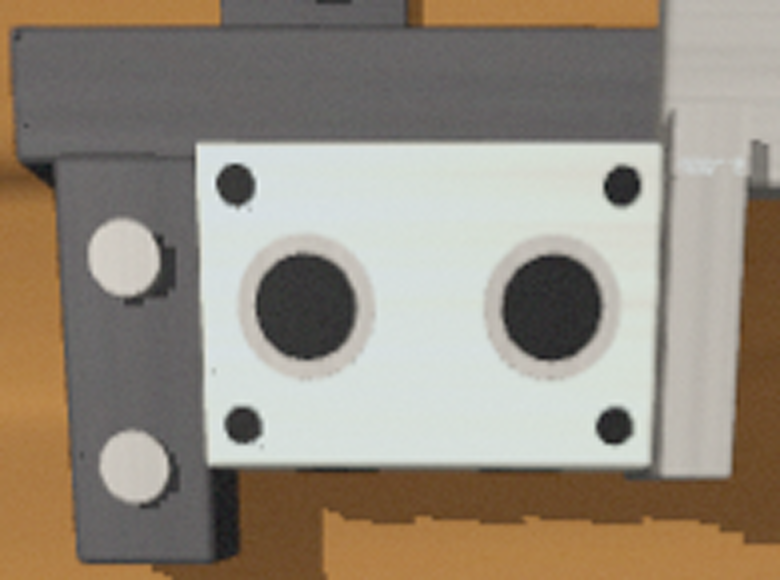

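View pics/c12c.png

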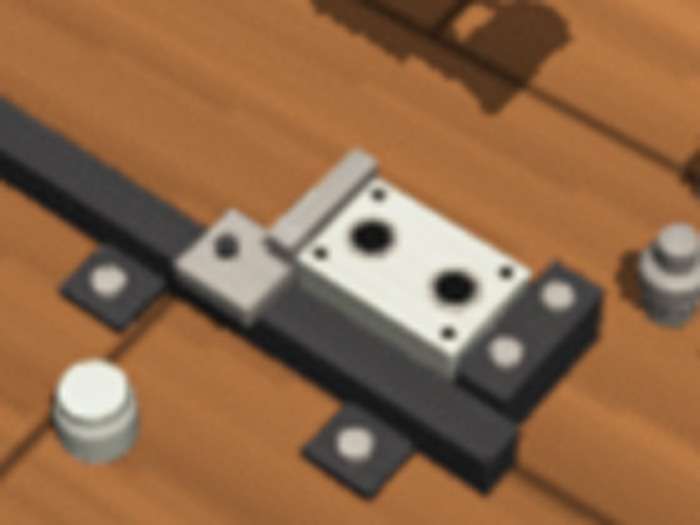

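```bash
python3 - <<'E'
from h import *
g=cv2.imread('pics/w12.png',0).astype(float)
def edge(cols,r0,r1,s):
    o=[]
    for c in cols:
        d=s*np.diff(g[:,c-2:c+3].mean(1))[r0:r1];k=d.argmax()
        o.append((c,r0+k+.5))
    return np.array(o)
B=unproj('wrist',edge(range(235,335,6),28,45,1),50);b=np.polyfit(B[:,1],B[:,0],1)
e=edge(range(410,550,8),30,60,-1);print(e[:,1])
F=unproj('wrist',e,30);f=np.polyfit(F[:,1],F[:,0],1)
print('blk',b,np.degrees(b[0]),'fence',f,np.degrees(f[0]),'gap at y 5,50,95',[np.polyval(f,y)-np.polyval(b,y) for y in(5,50,95)])
e=edge(range(410,550,8),44,60,1)
F=unproj('wrist',e,0);f=np.polyfit(F[:,1],F[:,0],1);print(e[:,1],f,[np.polyval(f,y)-np.polyval(b,y) for y in(5,50,95)])
E
```

```text
[41.5 41.5 41.5 41.5 41.5 41.5 41.5 41.5 41.5 41.5 41.5 41.5 42.5 42.5
 42.5 42.5 42.5 42.5]
blk [2.50271760e-02 6.21173072e+02] 1.4339515605096604 fence [2.72153866e-02 6.21693744e+02] 1.5593267923635856 gap at y 5,50,95 [np.float64(0.531612573297366), np.float64(0.630082050130909), np.float64(0.7285515269645657)]
[58.5 56.5 57.5 57.5 58.5 56.5 57.5 58.5 56.5 57.5 57.5 58.5 56.5 57.5
 58.5 58.5 57.5 58.5] [2.32078052e-02 6.14310075e+02] [np.float64(-6.872094090666224), np.float64(-6.953965780139129), np.float64(-7.035837469611806)]
```

```bash
python3 - <<'E'
from h import *
import h
s=robot.state()
def run(fn,pos,rot,bc,br,fc,fr):
    g=cv2.imread(fn,0).astype(float)
    m=robot.camera_model('wrist');A=np.eye(4);A[:3,:3]=R.from_rotvec(rot).as_matrix();A[:3,3]=pos
    h.T=lambda c:A@np.array(m['T_tool_cam'])
    def edge(cols,r,s):
        o=[]
        for c in cols:
            d=s*np.diff(g[:,c-2:c+3].mean(1))[r[0]:r[1]];k=d.argmax()
            if 0<k<len(d)-1:
                a,b,e=d[k-1:k+2];k=k+.5*(a-e)/(a-2*b+e)
            o.append((c,r[0]+k+.5))
        return np.array(o)
    B=unproj('wrist',edge(bc,br,1),50);b=np.polyfit(B[:,1],B[:,0],1)
    F=unproj('wrist',edge(fc,fr,-1),30);f=np.polyfit(F[:,1],F[:,0],1)
    y=B[:,1].mean();print(fn,'yaws',np.degrees([b[0],f[0]]).round(2),'gap',(np.polyval(f,y)-np.polyval(b,y)).round(2))
run('pics/w5.png',[550.33,-42.09,11.95],[-1.203,1.233,-1.224],range(195,370,6),(118,136),[*range(60,170,8),*range(400,500,8)],(112,134))
run('pics/w12.png',s['ee_pos'],s['tcp_rot'],range(240,335,6),(28,45),range(410,550,8),(30,52))
E
```

```text
pics/w5.png yaws [1.44 1.51] gap 0.93
pics/w12.png yaws [1.38 1.59] gap 0.63
```

With the block pressed against the fence at 20 N, this measurement read 0.9 mm. It reads 0.6 mm now, so the fence gap is zero within error. The arm is clear, so I'll hand in.

```bash
python3 -c "
from h import *
print(robot.finish_job(), robot.state()['t'])"
```

```text
the job is handed in; nothing more can be done
the job is handed in; nothing more can be done
```

The manifold block is flat against the fence and trapped between the sliding stop and the end stop. I handed the job in with about 18 s of the 48 s used.

- **Which block:** three similar blocks were on the bench. I used the one that measured 60 × 90 mm; the other two were about 42 × 58 and 80 × 114 mm.
- **Block to the fence:** I pushed the long side with two fingers, turning the block square on the way. At the fence the push reached about 20 N with no further motion.
- **Sliding stop:** I pushed it along from behind with the fingers closed, and it carried the block along the fence to the end stop. There the push reached about 20 N, again with no further motion.
- **Gaps:** the last pictures show no gap at either stop. The fence reading was 0.6 mm, but the same measurement read 0.9 mm with the block pressed on the fence, so I take it as bias rather than a real gap. The block and fence angles agree to about 0.2°.
- **Other things on the bench:** I rechecked the coupler, ferrule, dust cap, elbow nut and jar. All were where they started, within the networks' accuracy. I checked the spanner and screwdriver only by eye, and they look undisturbed.
- **Arm:** it finished clear, with the tool tip about 150 mm above the bench.

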